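Push the ink tin round the clamps into the dock

TASK

Push the flat ink tin along the bench, without lifting or tipping it, around the screen clamp and the squeegee stand and into the open mouth of the tin dock, with neither the tin nor the gripper touching the clamp or the stand, and without disturbing the other things lying about. In the dock keep pushing the tin so that it drives the stiff sliding plate fully home, which you can only feel; press it there steadily for about half a second with about 12 N on the plate (never more than 18), then back away and leave the tin standing against the plate.

Things in the scene. Friction and masses are not known exactly. Their poses are not given: they have to be found in the camera images.
- tin_center (a point): centre (half-way up, 27.5 mm above the bench) of the ink tin: closed, squat, round metal tin, 90 mm diameter, 55 mm high, flat lid without a grip, plain steel with a paper band, 0.3 to 0.6 kg; too wide to grasp; slides on the bench under a push of about 2 to 7 N. Starts at the left (+y) of the bench. Its z axis is up
- dock: tin dock bolted down at the right (-y): two aluminium cheeks 40 mm high, no floor, with a black stop block 45 mm high set between them at the back. Origin on the bench, mid-lane; x points into the dock (push direction), z up. Cheeks 100 mm apart inside from x -35 to 90 mm; flared guides widen the mouth to about 140 mm at x -75 mm (outer corners y +-81 mm). Block front between x 40 and 64 mm
- plate_face (a point): centre of the front of the sliding plate: upright, grey plastic, across the lane, 92 mm wide, 38 mm high (2.5 to 40.5 mm above the bench), 8 mm thick, on rods in the stop block. Its x axis points into the dock. It moves against a steady drag of about 4 N, stays where left (no spring) and starts 20 to 45 mm short of home. Home is a hard stop hidden inside the block: only felt, as a steep rise in force
- clamp: screen clamp bolted to the bench, not to be touched: black block 76 (its x) x 54 (its y) x 45 mm with a black star-knob on top, 66 mm high in all. Origin under its centre
- stand: squeegee stand bolted to the bench, not to be touched: wooden cradle 76 (its x) x 54 (its y) mm with a short squeegee standing in it, 68 mm high in all. Origin under its centre
- tape: loose roll of paper tape lying flat, 72 mm diameter, 24 mm high; leave it. Origin under its centre
- jar: loose amber jar, 60 mm diameter, 75 mm high; leave it. Origin under its centre
- flask: loose white plastic bottle, 54 mm diameter, 120 mm high; leave it. Origin under its centre
- beaker: loose grey plastic cup, 70 mm diameter at the rim, 80 mm high; leave it. Origin under its centre
- knife: loose ink spatula lying on the bench along its x axis, within about 150 mm of its origin; leave it
- brush: loose brush lying on the bench along its x axis, within about 120 mm of its origin; leave it

How it is judged:
By the outcome, as a careful person would: the job done as asked, in the order asked, and still so for the second after the job is handed in, with the robot touching nothing.
It also fails if it takes over 58 s, if anything falls off the work surface, if the arm or the gripper's body presses on something with over 40 N, if the wrist force passes 120 N, or if a joint passes its speed limit or range.

ROBOT

A 6-joint arm with a two-finger parallel gripper is mounted at the origin on the work surface. World frame = base frame: x ahead of the robot, y to its left, z up, the work surface at z = 0. Lengths are in m, angles in rad, forces in N, time in s.
With the tool pointing down it reaches from about 0.375 to 0.9 m from the base axis. Payload 3.1 kg.
Tool frame: the origin (TCP) lies on the mounting face of the last link; the fingertips stand 173 mm ahead of it and the grasp point (between the pads) lies manip.hold_point_z ahead of it (manip.hold_point_z is the distance from the TCP to the grasp point, in m); z points along the fingers, y is the line along which they close (so a half turn about z gives the same grasp; the last joint's range is limited). The gripper opens to 85 mm and grips with 20 to 120 N. Pads are 22 mm wide; open, the fingers measure 114 mm over their backs; the gripper's body (76 mm by 85 mm) begins 54 mm behind the grasp point. The pads swing forward as they close: fully open they stand 13 mm farther back than shut.
Start: joints at [-1.325, 0.527, 1.433, -0, 1.181, -0.178], TCP at [0.257, -0.57, 0.405] pointing down, gripper open.
Joint ranges: [-3.08, 3.08], [-0.75, 2.2], [0.22, 2.44], [-1.43, 4.57], [0, 2.65], [-2.85, 2.85]. Speed limits (rad/s): [2.79, 2.79, 3.14, 3.14, 3.14, 3.14].

INTERFACE

Orientations are given as a 3x3 rotation matrix whose columns are the frame's x, y, z axes.
In Python, from cell import manip gives the robot as it stands.
- The arm moves only by the tool jog_arm, never from a script. Its argument "commands" is text: rows parted by semicolons, each of 6 numbers parted by spaces: the shift along the tool's x, y, z in cm, then the turn, a rotation vector about the tool's x, y, z in rad. In form: dx dy dz rx ry rz; .... A call has 1 to 20 rows; each row shifts and turns the commanded pose from where the row before left it, along the tool's axes as they then stand; what a row does not reach is not made up. A row lasts 1/12 s, in which the tool goes at most 41.7 mm and 7.16 degrees, less where a joint would pass 70% of its speed; a pose out of reach is approached as far as the arm can. A call is refused whole if a number of a shift passes 4.17 or a number of a turn 0.125, either way. A call with a gripper value outside its range is refused whole. "fingers" is the opening, from 0 (shut) to 1 (fully open), set as the call begins (left out, the last holds). The fingers move at their own pace and stop on an object; "squeeze" is the grip in N (left out, the last holds). Time passes only in rows, so rows that do not move let the fingers close. It gives the time, the measured TCP pose, the force, the opening and the grip force at its end, in the units of the state.
- manip.get_state(): the state, without advancing time (a new reading comes with each control period).
- manip.capture(name): name is "side" or "top"; returns the picture (384x512x3 uint8, blue, green, red); there is no depth.
- manip.get_calibration(name): a dict with "K" (3x3 intrinsics, pixels), "k1" (the pictures are not rectified: a ray, as slopes to the right and down, at radius r is drawn at 1 + k1 r^2 times it, then the intrinsics apply), "rvec" (rotation vector, rad) and "tvec" (3), from world to camera coordinates, as OpenCV has them. Camera axes: x right, y down, z forward; pixel columns grow to the right and rows downward; lengths in m; the calibration is good to about 2 mm. A picture is of the moment at which its call begins. get_calibration takes no time and is no camera call.
- manip.sign_off(): hands the job in; it is judged then, once.
Trained networks look in the newest picture that a camera, given by its name, has taken for a name from the list of things; names that differ only in an ending like _2 or _b are one class to them, and where a whole thing is asked for, a point or a joint stands for the part that bears it (a point fixed in the world has none). Each returns a list of dicts, best first, with "p" (0 to 1); they miss things now and then, are a little off and sometimes report something else, mostly with a low value. They report only what shows in the picture. A call takes as long as a camera call.
- manip.regions_of(camera, name): "mask" (384x512 bool, what is visible of it) and "rect" ([centre column, centre row, width, height] in pixels, round what is visible of it).
The state is a dict: "t": time; "qpos": joint angles; "qd": joint speeds; "joint_efforts": joint torques, N m; "ee_pos": TCP position; "tcp_rot": TCP orientation; "contact_force": force on the tool from outside, world axes, zero at the start; "moment": the same for the moment, N m; "width": opening from 0.0 (shut) to 1.0 (fully open); "finger_force": force on a finger pad.
Only numpy, scipy, OpenCV 4.12 (cv2) and the standard library are available. Lean on these libraries where they do the work, as an engineer would, in place of code of your own. Each camera call takes 0.05 s, during which the arm holds its last target. There are 200 camera calls.

## Working session

There is one attempt and no reset: what is moved stays moved. The work goes in short steps, Python scripts to look and compute and a tool call to move; the robot and the scene stay as the last step left them, time stands still between calls to the robot, and variables do not carry over. Pictures are saved under pics/ and viewed, at most 10 in all, crops included, and the job is handed in when it is done.

Besides the shell and the picture viewer there is one more tool, called as name(argument=value, ...) on one line, values as JSON. jog_arm: Moves the arm, as the interface text tells. Its arguments: {"type":"object","properties":{"commands":{"type":"string"},"fingers":{"type":"number"},"squeeze":{"type":"number"}},"required":["commands"]}

```bash
mkdir -p pics; ls
cat > h.py <<'E'
import numpy as np, cv2
from cell import manip
def cam(n):
    c=manip.get_calibration(n); return np.array(c["K"]),c["k1"],cv2.Rodrigues(np.array(c["rvec"],float))[0],np.array(c["tvec"],float).ravel()
def back(n,px,z):
    K,k1,R,t=cam(n); px=np.atleast_2d(np.array(px,float))
    s=cv2.undistortPoints(px.reshape(-1,1,2),K,np.array([k1,0,0,0.])).reshape(-1,2)
    d=np.c_[s,np.ones(len(s))]@R; o=-R.T@t
    return o+d*((z-o[2])/d[:,2])[:,None]
def proj(n,P):
    K,k1,R,t=cam(n)
    return cv2.projectPoints(np.atleast_2d(np.array(P,float)),cv2.Rodrigues(R)[0],t,K,np.array([k1,0,0,0.]))[0].reshape(-1,2)
E
python3 - <<'E'
from h import *
for n in("top","side"):
    im=manip.capture(n); cv2.imwrite(f"pics/{n}0.png",cv2.resize(im,(800,600)))
    K,k1,R,t=cam(n); print(n,K.tolist(),k1,(-R.T@t).round(3),R.round(2).tolist())
H=dict(tin_center=.055,dock=.04,plate_face=.04,clamp=.045,stand=.05,tape=.024,jar=.075,flask=.12,beaker=.08,knife=.0,brush=.0)
for k,h in H.items():
    for r in manip.regions_of("top",k)[:2]:
        ys,xs=np.nonzero(r["mask"]); rr=cv2.minAreaRect(np.c_[xs,ys].astype(np.float32))
        print(k,round(r["p"],2),np.round(r["rect"]),back("top",[xs.mean(),ys.mean()],h)[0][:2].round(3),[back("top",p,h)[0][:2].round(3).tolist() for p in cv2.boxPoints(rr)])
s=manip.get_state();print(s,manip.hold_point_z)
E
```

```text
pics
top [[445.16991067450647, 0.0, 251.18939390946468], [0.0, 445.16991067450647, 195.60808435964634], [0.0, 0.0, 1.0]] -0.13933401289515562 [0.513 0.029 1.205] [[-0.02, -1.0, 0.01], [-1.0, 0.02, -0.03], [0.03, -0.01, -1.0]]
side [[412.1991629415277, 0.0, 256.47523069302827], [0.0, 412.1991629415277, 193.3871161880282], [0.0, 0.0, 1.0]] -0.1368177445119525 [0.387 0.856 0.716] [[-0.98, -0.22, 0.01], [-0.14, 0.6, -0.79], [0.17, -0.77, -0.62]]
tin_center 0.55 [150. 223.  35.  36.] [0.478 0.283] [[0.522, 0.331], [0.52, 0.233], [0.432, 0.235], [0.433, 0.333]]
dock 0.71 [375. 235.  57.  62.] [ 0.425 -0.307] [[0.514, -0.233], [0.51, -0.396], [0.357, -0.392], [0.363, -0.229]]
dock 0.33 [149. 226.  37.  35.] [0.478 0.286] [[0.525, 0.335], [0.522, 0.236], [0.431, 0.238], [0.432, 0.336]]
plate_face 0.53 [282. 260.  26.  24.] [ 0.379 -0.065] [[0.383, -0.026], [0.418, -0.063], [0.375, -0.104], [0.34, -0.067]]
plate_face 0.52 [373. 236.  25.  34.] [ 0.43  -0.297] [[0.466, -0.257], [0.485, -0.312], [0.408, -0.339], [0.39, -0.284]]
clamp 0.7 [294. 160.  24.  34.] [ 0.641 -0.099] [[0.608, -0.062], [
[... 1180 characters left out ...]
   1.18142999e+00, -1.78493047e-01]), 'qd': array([ 0.001688  ,  0.0003447 , -0.00159299, -0.00141869, -0.00037461,
        0.0005368 ]), 'joint_efforts': array([-8.55124872e-04, -4.42111480e+01, -1.78359300e+01, -1.91238305e-04,
        8.71220909e-04,  1.62361687e-06]), 'ee_pos': array([ 0.25705676, -0.56965472,  0.40471128]), 'tcp_rot': array([[ 9.11519276e-01,  4.11257352e-01, -1.59879949e-05],
       [ 4.11257353e-01, -9.11519275e-01,  4.08752246e-05],
       [ 2.23687118e-06, -4.38337356e-05, -9.99999999e-01]]), 'contact_force': array([0.80470172, 0.54721194, 0.35560135]), 'moment': array([-0.03122369,  0.03987872,  0.04190033]), 'finger_force': 0.0, 'width': 0.9990985412357065} 0.1547
```

View pics/top0.png

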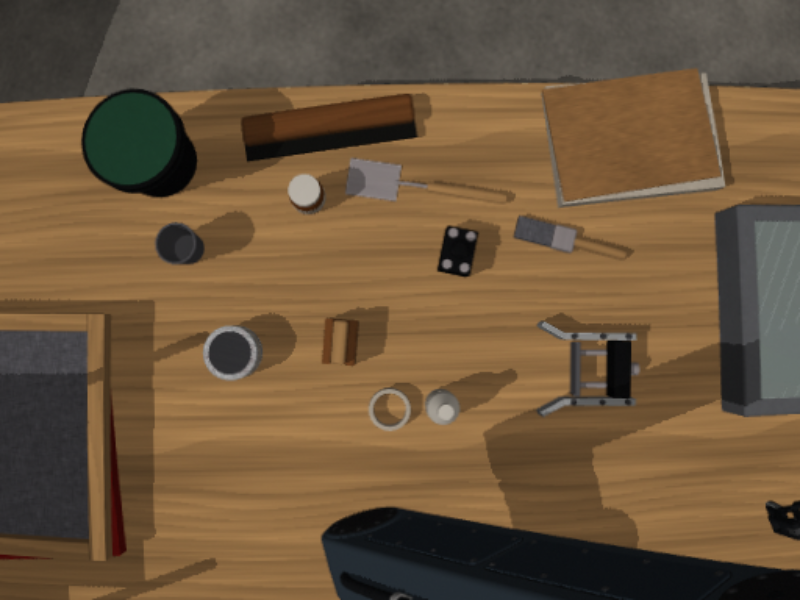

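View pics/side0.png

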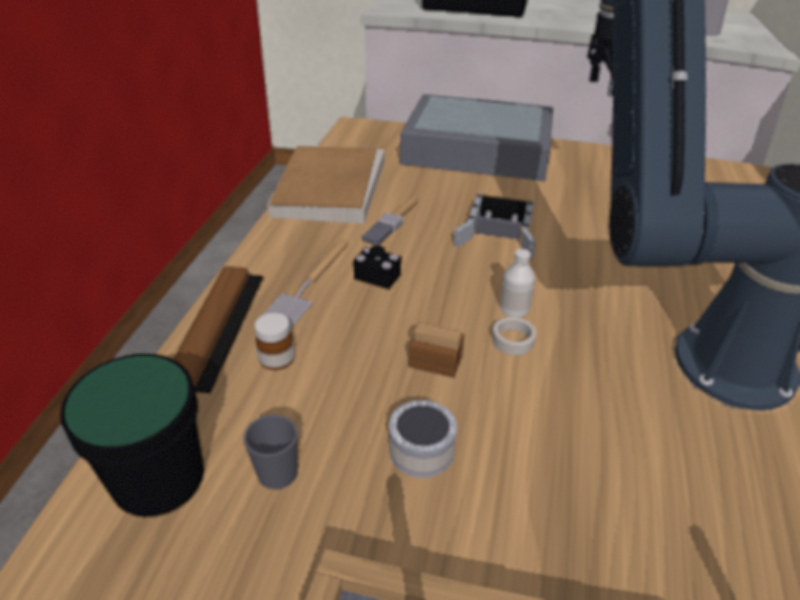

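Top view (800 px scale): tin (231,352), stand (340,341), clamp (458,250), tape (390,409), flask (443,407), and the dock at (590,368) with its mouth facing left (+y). The side view agrees. Next I'll overlay the estimated outlines on a zoomed crop.

```bash
cat >> h.py <<'E'
def T(x,y,yaw,pts):
    c,s=np.cos(yaw),np.sin(yaw); p=np.array(pts,float); return np.c_[x+c*p[:,0]-s*p[:,1],y+s*p[:,0]+c*p[:,1],p[:,2]]
def circ(x,y,z,r): a=np.linspace(0,2*np.pi,40); return np.c_[x+r*np.cos(a),y+r*np.sin(a),0*a+z]
def box(z): return [[.038,.027,z],[-.038,.027,z],[-.038,-.027,z],[.038,-.027,z],[.038,.027,z]]
def overlay(n,im,x0,y0,x1,y1,s,curves,fn):
    c=cv2.resize(im[y0:y1,x0:x1],None,fx=s,fy=s,interpolation=cv2.INTER_CUBIC)
    for P,col in curves:
        q=(proj(n,P)+.5-[x0,y0])*s-.5
        cv2.polylines(c,[np.round(q*8).astype(np.int32)],False,col,1,cv2.LINE_AA,3)
    cv2.imwrite(fn,c); print(c.shape)
E
python3 - <<'E'
from h import *
im=manip.capture("top")
D=(.436,-.306,-np.pi/2-.025)
g=(0,255,0);r=(0,0,255);y=(0,255,255)
C=[(circ(.478,.284,.055,.045),g),(circ(.478,.284,0,.045),r),(T(.491,.104,0.01,box(0)),r),(T(.491,.104,0.01,box(.068)),g),(T(.641,-.099,-.22,box(.045)),g),(T(.641,-.099,-.22,box(0)),r),(circ(.373,.02,.024,.036),g),(circ(.389,-.056,0,.027),r)]
for s in(1,-1): C.append((T(*D,[[-.075,s*.07,.04],[-.035,s*.05,.04],[.09,s*.05,.04]]),g))
C.append((T(*D,[[-.075,0,.04],[.09,0,.04]]),y))
overlay("top",im,125,135,415,290,2.75,C,"pics/ov1.png")
E
```

```text
(426, 798, 3)
```

View pics/ov1.png

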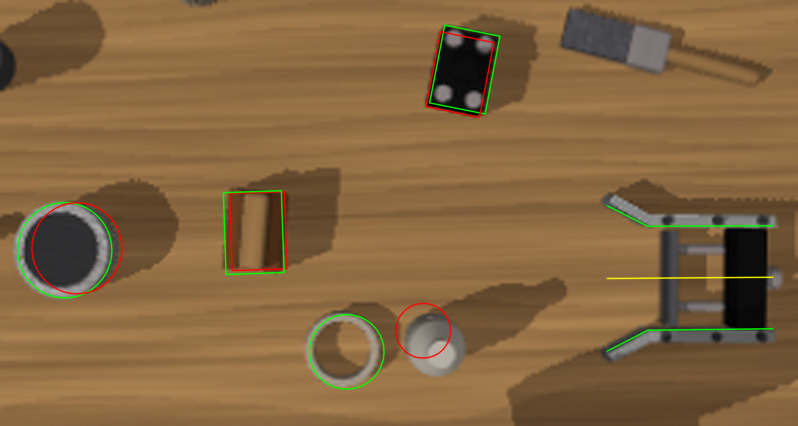

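Overlay: the dock, clamp and stand models fit. The cheek inner edges are at rows 226 and 329, and the plate front is at col 662 (dock x about -20 mm). The tin sits about 3 mm further left than drawn, near (0.477, 0.287). The flask is lower and right, at (435,345). The route passes the stand on its +x side and the clamp on its -x side, pushing with half-open fingers and tool -x as the heading.

```bash
cat >> h.py <<'E'
def pose():
    s=manip.get_state(); R=s["tcp_rot"]; return [*s["ee_pos"],np.arctan2(R[1,0],R[0,0])]
def plan(wps,p=None):
    """wps: (x,y,z,phi,step_m); prints rows of tool shifts (cm) and turns"""
    p=np.array(p if p is not None else pose(),float); rows=[]
    for *w,st in wps:
        w=np.array(w); d=w-p; n=int(np.ceil(max(np.linalg.norm(d[:3])/st,abs(d[3])/.11,1)))
        a=p.copy()
        for i in range(1,n+1):
            e=a+d*i/n-p; c,s=np.cos(p[3]),np.sin(p[3])
            t=np.round([100*(c*e[0]+s*e[1]),100*(s*e[0]-c*e[1]),-100*e[2]],2); r=round(-e[3],3)
            p+= [(c*t[0]+s*t[1])/100,(s*t[0]-c*t[1])/100,-t[2]/100,-r]
            rows.append("%g %g %g 0 0 %g"%(*t,r))
    for i in range(0,len(rows),20): print("; ".join(rows[i:i+20]),"\n")
    print("end",p.round(4),len(rows))
def push(tins,d,step,p=None):
    """tins: (x,y,heading) of tin centre"""
    return plan([(x-d*np.cos(h),y-d*np.sin(h),Z,h+np.pi,step) for x,y,h in tins],p)
Z=.181
E
python3 - <<'E'
from h import *
ph=np.radians(133)
plan([(.52,-.15,.40,np.radians(80),.035),(.41,.36,.26,ph,.035)])
E
```

```text
2.75 -1.83 0.03 0 0 -0.065; 2.86 -1.65 0.03 0 0 -0.065; 2.96 -1.45 0.03 0 0 -0.064; 3.05 -1.27 0.04 0 0 -0.065; 3.13 -1.06 0.03 0 0 -0.065; 3.19 -0.86 0.03 0 0 -0.065; 3.23 -0.65 0.03 0 0 -0.065; 3.28 -0.44 0.03 0 0 -0.065; 3.29 -0.23 0.03 0 0 -0.064; 3.3 -0.01 0.03 0 0 -0.065; 3.3 0.2 0.04 0 0 -0.065; 3.27 0.41 0.03 0 0 -0.065; 3.25 0.63 0.03 0 0 -0.065; 3.19 0.83 0.03 0 0 -0.065; 3.13 1.05 0.03 0 0 -0.064; 3.02 -1.23 0.88 0 0 -0.058; 3.09 -1.06 0.87 0 0 -0.058; 3.14 -0.87 0.88 0 0 -0.058; 3.18 -0.69 0.87 0 0 -0.057; 3.23 -0.51 0.88 0 0 -0.058 

3.24 -0.32 0.87 0 0 -0.058; 3.26 -0.13 0.88 0 0 -0.058; 3.26 0.05 0.87 0 0 -0.058; 3.25 0.25 0.88 0 0 -0.058; 3.23 0.43 0.87 0 0 -0.057; 3.21 0.62 0.88 0 0 -0.058; 3.16 0.8 0.87 0 0 -0.058; 3.11 0.99 0.88 0 0 -0.058; 3.04 1.16 0.87 0 0 -0.058; 2.98 1.34 0.88 0 0 -0.058; 2.89 1.5 0.87 0 0 -0.058 

end [0.41   0.36   0.26   2.3218] 31
```

jog_arm(commands="2.75 -1.83 0.03 0 0 -0.065; 2.86 -1.65 0.03 0 0 -0.065; 2.96 -1.45 0.03 0 0 -0.064; 3.05 -1.27 0.04 0 0 -0.065; 3.13 -1.06 0.03 0 0 -0.065; 3.19 -0.86 0.03 0 0 -0.065; 3.23 -0.65 0.03 0 0 -0.065; 3.28 -0.44 0.03 0 0 -0.065; 3.29 -0.23 0.03 0 0 -0.064; 3.3 -0.01 0.03 0 0 -0.065; 3.3 0.2 0.04 0 0 -0.065; 3.27 0.41 0.03 0 0 -0.065; 3.25 0.63 0.03 0 0 -0.065; 3.19 0.83 0.03 0 0 -0.065; 3.13 1.05 0.03 0 0 -0.064; 3.02 -1.23 0.88 0 0 -0.058; 3.09 -1.06 0.87 0 0 -0.058; 3.14 -0.87 0.88 0 0 -0.058; 3.18 -0.69 0.87 0 0 -0.057; 3.23 -0.51 0.88 0 0 -0.058", fingers=0.6)

```text
t: 2.37
ee_pos: [0.4853, 0.0108, 0.3561]
tcp_rot: [[-0.116, 0.993, 0.001], [0.993, 0.116, -0.0], [-0.0, 0.001, -1.0]]
contact_force: [0.1, 0.1, -0.8]
width: 0.596
finger_force: 0.0
```

jog_arm(commands="3.24 -0.32 0.87 0 0 -0.058; 3.26 -0.13 0.88 0 0 -0.058; 3.26 0.05 0.87 0 0 -0.058; 3.25 0.25 0.88 0 0 -0.058; 3.23 0.43 0.87 0 0 -0.057; 3.21 0.62 0.88 0 0 -0.058; 3.16 0.8 0.87 0 0 -0.058; 3.11 0.99 0.88 0 0 -0.058; 3.04 1.16 0.87 0 0 -0.058; 2.98 1.34 0.88 0 0 -0.058; 2.89 1.5 0.87 0 0 -0.058; 0 0 0 0 0 0; 0 0 0 0 0 0")

```text
t: 3.45
ee_pos: [0.4093, 0.3615, 0.2596]
tcp_rot: [[-0.685, 0.729, -0.0], [0.729, 0.685, -0.0], [-0.0, -0.0, -1.0]]
contact_force: [-0.7, -0.1, 0.1]
width: 0.602
finger_force: 0.0
```

Run:
```python
from h import *
im=manip.capture("top"); manip.capture("side")
print(manip.get_state()["t"],pose())
for n in("top","side"):
    for r in manip.regions_of(n,"tin_center")[:1]:
        m=r["mask"].astype(np.uint8); c=max(cv2.findContours(m,0,2)[0],key=cv2.contourArea)
        e=cv2.fitEllipse(c);print(n,r["p"],e,back(n,e[0],.0275),back(n,e[0],.055))
x,y=.477,.286
overlay("top",im,90,150,290,290,4,[(circ(x,y,.055,.045),(0,255,0)),(circ(x,y,.0,.045),(0,0,255))],"pics/t2.png")
```

```text
3.55 [np.float64(0.4099927795246897), np.float64(0.3596652693301622), np.float64(0.2601152140089562), np.float64(2.3216669586974445)]
top 0.67 ((148.39031982421875, 225.12506103515625), (34.111392974853516, 37.6454963684082), 77.91387939453125) [[0.47814865 0.28905066 0.0275    ]] [[0.47896676 0.28297835 0.055     ]]
side 0.8 ((266.6568603515625, 280.86248779296875), (38.75590896606445, 51.37570571899414), 175.5869903564453) [[0.48538525 0.28903277 0.0275    ]] [[0.48143514 0.31168491 0.055     ]]
(560, 800, 3)
```

View pics/t2.png

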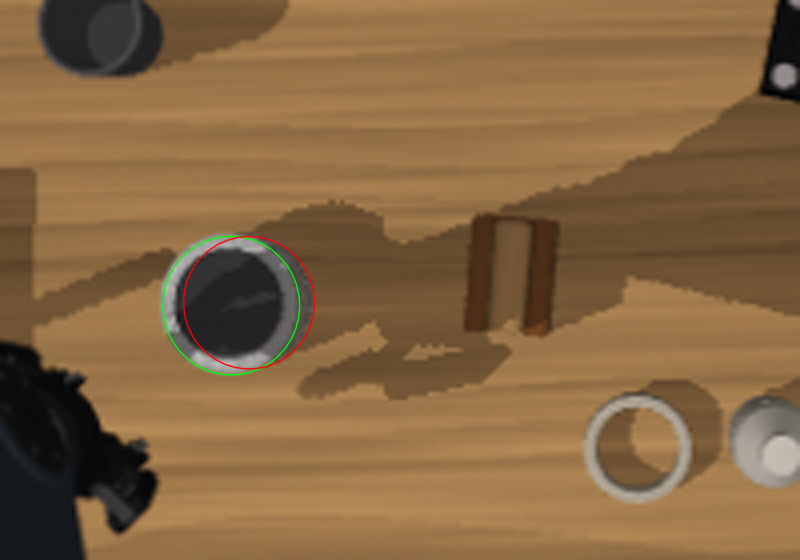

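The tin outline at (0.477, 0.286) fits: rim (230,305) in the crop, with the gripper behind it at lower left. Descending and planning the push.

jog_arm(commands="0 0 2 0 0 0; 0 0 2 0 0 0; 0 0 2 0 0 0; 0 0 1 0 0 0; 0 0 0.6 0 0 0; 0 0 0.3 0 0 0; 0 0 0 0 0 0")

```text
t: 4.23
ee_pos: [0.4103, 0.3596, 0.181]
tcp_rot: [[-0.682, 0.732, -0.0], [0.732, 0.682, -0.0], [0.0, -0.0, -1.0]]
contact_force: [-0.2, -1.1, 0.1]
width: 0.599
finger_force: 0.0
```

Run:
```python
from h import *
print(pose(),manip.get_state()["contact_force"])
h=np.radians(-48)
p0=(.41,.36,.181,2.3218)
push([(.465,.299,h),(.477,.286,h),(.50,.26,h)],.0485,.007,p0)
```

```text
[np.float64(0.4103498132179463), np.float64(0.3596138863209542), np.float64(0.18101898048852288), np.float64(2.3208718227608736)] [-0.22301863 -1.06724204  0.05059443]
-0.67 -0.01 -0 0 0 0.004; -0.68 -0.01 -0 0 0 0.003; -0.67 -0.01 -0 0 0 0.004; -0.67 0 -0 0 0 0.003; -0.67 -0 -0 0 0 0.004; -0.59 0.01 -0 0 0 -0; -0.59 0 -0 0 0 -0; -0.59 0.01 -0 0 0 -0; -0.69 -0.01 -0 0 0 -0; -0.7 -0 -0 0 0 -0; -0.69 -0.01 -0 0 0 -0; -0.7 -0 -0 0 0 -0; -0.69 -0.01 -0 0 0 -0 

end [0.4675 0.2961 0.181  2.3038] 13
```

jog_arm(commands="-0.7 0 0 0 0 0; -0.7 0 0 0 0 0; -0.7 0 0 0 0 0; -0.7 0 0 0 0 0; -0.7 0 0 0 0 0.009; -0.5 0 0 0 0 0.009; -0.5 0 0 0 0 0; -0.5 0 0 0 0 0; -0.5 0 0 0 0 0; -0.5 0 0 0 0 0; -0.5 0 0 0 0 0; -0.5 0 0 0 0 0")

```text
t: 5.23
ee_pos: [0.4571, 0.3083, 0.181]
tcp_rot: [[-0.669, 0.743, -0.001], [0.743, 0.669, 0.0], [0.001, -0.001, -1.0]]
contact_force: [-2.4, 2.9, 1.3]
width: 0.599
finger_force: 1.8
```

```bash
cat >> h.py <<'E'
def look(fn,win=(90,150,290,290),s=4,d=.0485,show=True,cams=("top",)):
    im=manip.capture("top"); q=pose(); h=q[3]-np.pi
    x,y=q[0]+d*np.cos(h),q[1]+d*np.sin(h); st=manip.get_state()
    print("t",st["t"],"tcp",np.round(q,4),"exp tin",round(x,4),round(y,4),"F",st["contact_force"].round(1))
    for r in manip.regions_of("top","tin_center")[:2]:
        ys,xs=np.nonzero(r["mask"]); print(r["p"],len(xs),back("top",[xs.mean(),ys.mean()],.05)[0][:2].round(3))
    overlay("top",im,*win,s,[(circ(x,y,.055,.045),(0,255,0)),(circ(x,y,.0,.045),(0,0,255))],fn)
E
python3 -c "
from h import *
look('pics/t3.png')"
```

```text
t 5.2833 tcp [0.4577 0.3077 0.181  2.3034] exp tin 0.4902 0.2716 F [-1.5  1.   0.3]
0.67 965 [0.49  0.266]
(560, 800, 3)
```

View pics/t3.png

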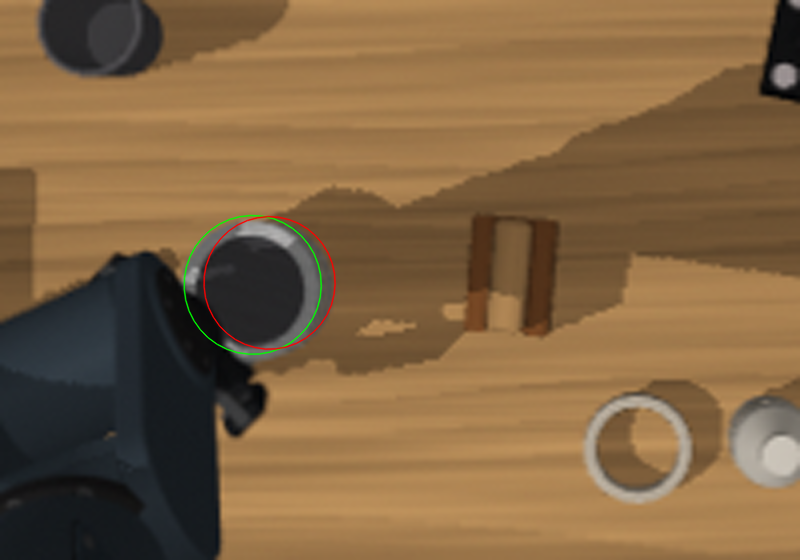

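The tin has contact (about 4 N) and sits centred between the fingers, with its disk at (256,286) versus the expected (253,284), so d ≈ 0.050. Planning the first leg past the stand.

Run:
```python
from h import *
r=np.radians
push([(.57,.183,r(-48)),(.586,.162,r(-60)),(.597,.135,r(-75)),(.602,.105,r(-88)),(.603,.07,r(-92))],.050,.0075,(.4575,.3080,.181,2.3034))
```

```text
-0.74 0 -0 0 0 -0; -0.74 0 -0 0 0 -0; -0.74 0 -0 0 0 -0; -0.73 0 -0 0 0 -0; -0.74 0 -0 0 0 -0; -0.74 0 -0 0 0 -0; -0.74 0 -0 0 0 -0; -0.74 0 -0 0 0 -0; -0.74 0 -0 0 0 -0; -0.74 0 -0 0 0 -0; -0.73 0 -0 0 0 -0; -0.74 0 -0 0 0 -0; -0.74 0 -0 0 0 -0; -0.74 0 -0 0 0 -0; -0.74 0 -0 0 0 -0; -0.74 0 -0 0 0 -0; -0.68 0.21 -0 0 0 0.052; -0.68 0.24 -0 0 0 0.053; -0.66 0.28 -0 0 0 0.052; -0.64 0.31 -0 0 0 0.052 

-0.61 0.18 -0 0 0 0.052; -0.6 0.21 -0 0 0 0.053; -0.59 0.24 -0 0 0 0.052; -0.58 0.27 -0 0 0 0.052; -0.56 0.3 -0 0 0 0.053; -0.63 0.17 -0 0 0 0.045; -0.62 0.19 -0 0 0 0.046; -0.62 0.23 -0 0 0 0.045; -0.6 0.25 -0 0 0 0.045; -0.59 0.28 -0 0 0 0.046; -0.7 0.06 -0 0 0 0.014; -0.7 0.08 -0 0 0 0.014; -0.71 0.08 -0 0 0 0.014; -0.7 0.1 -0 0 0 0.014; -0.69 0.1 -0 0 0 0.014 

end [0.6047 0.12   0.181  1.5354] 35
```

jog_arm(commands="-0.74 0 0 0 0 0; -0.74 0 0 0 0 0; -0.74 0 0 0 0 0; -0.74 0 0 0 0 0; -0.74 0 0 0 0 0; -0.74 0 0 0 0 0; -0.74 0 0 0 0 0; -0.74 0 0 0 0 0; -0.74 0 0 0 0 0; -0.74 0 0 0 0 0; -0.74 0 0 0 0 0; -0.74 0 0 0 0 0; -0.74 0 0 0 0 0; -0.74 0 0 0 0 0; -0.74 0 0 0 0 0; -0.74 0 0 0 0 0")

```text
t: 6.67
ee_pos: [0.537, 0.2199, 0.181]
tcp_rot: [[-0.669, 0.743, -0.0], [0.743, 0.669, -0.0], [0.0, -0.0, -1.0]]
contact_force: [-3.2, 3.3, 0.2]
width: 0.597
finger_force: 1.4
```

```bash
python3 -c "
from h import *
look('pics/t4.png',d=.05)"
```

```text
t 6.7167 tcp [0.5382 0.2189 0.1811 2.3031] exp tin 0.5716 0.1817 F [-1.6 -0.6 -0.8]
0.65 699 [0.569 0.169]
(560, 800, 3)
```

jog_arm(commands="-0.68 0.21 0 0 0 0.052; -0.68 0.24 0 0 0 0.053; -0.66 0.28 0 0 0 0.052; -0.64 0.31 0 0 0 0.052; -0.61 0.18 0 0 0 0.052; -0.6 0.21 0 0 0 0.053; -0.59 0.24 0 0 0 0.052; -0.58 0.27 0 0 0 0.052; -0.56 0.3 0 0 0 0.053; -0.63 0.17 0 0 0 0.045; -0.62 0.19 0 0 0 0.046; -0.62 0.23 0 0 0 0.045; -0.6 0.25 0 0 0 0.045; -0.59 0.28 0 0 0 0.046")

```text
t: 7.93
ee_pos: [0.6009, 0.1553, 0.1811]
tcp_rot: [[-0.033, 0.999, 0.002], [0.999, 0.033, 0.0], [0.0, 0.002, -1.0]]
contact_force: [-0.0, 2.1, -0.1]
width: 0.601
finger_force: 1.1
```

```bash
python3 -c "
from h import *
look('pics/t5.png',d=.05,win=(150,100,350,240))
r=np.radians
p=pose(); h=p[3]-np.pi;print(np.degrees(h))
push([(.604,.07,r(-92)),(.598,.045,r(-105)),(.585,.02,r(-121)),(.508,-.10,r(-123)),(.455,-.175,r(-125)),(.443,-.19,r(-118))],.05,.0075,p)
"
```

```text
t 7.9833 tcp [0.6016 0.1543 0.1812 1.6016] exp tin 0.6031 0.1043 F [-0.9  1.3 -0.4]
0.63 610 [0.598 0.089]
(560, 800, 3)
-88.02661442911932
-0.69 0.07 0 0 0 0.014; -0.7 0.07 0.01 0 0 0.014; -0.69 0.09 -0 0 0 0.014; -0.69 0.1 0 0 0 0.013; -0.69 0.1 0.01 0 0 0.014; -0.66 0.15 -0 0 0 0.057; -0.66 0.19 -0 0 0 0.057; -0.64 0.23 -0 0 0 0.056; -0.62 0.26 -0 0 0 0.057; -0.59 0.15 -0 0 0 0.056; -0.58 0.19 -0 0 0 0.056; -0.57 0.22 -0 0 0 0.056; -0.55 0.25 -0 0 0 0.056; -0.54 0.28 -0 0 0 0.055; -0.71 -0.01 -0 0 0 0.002; -0.72 -0.01 -0 0 0 0.002; -0.71 -0.01 -0 0 0 0.001; -0.71 -0.01 -0 0 0 0.002; -0.71 -0.01 -0 0 0 0.002; -0.72 -0 -0 0 0 0.002 

-0.71 -0.01 -0 0 0 0.001; -0.71 -0 -0 0 0 0.002; -0.72 -0.01 -0 0 0 0.002; -0.71 0 -0 0 0 0.002; -0.71 0 -0 0 0 0.001; -0.72 0.01 -0 0 0 0.002; -0.71 -0 -0 0 0 0.002; -0.71 0 -0 0 0 0.002; -0.71 0.01 -0 0 0 0.002; -0.72 0 -0 0 0 0.001; -0.71 0.01 -0 0 0 0.002; -0.71 0.01 -0 0 0 0.002; -0.72 0.01 -0 0 0 0.002; -0.71 0.01 -0 0 0 0.001; -0.71 -0.01 -0 0 0 0.003; -0.7 -0.02 -0 0 0 0.002; -0.71 -0.01 -0 0 0 0.003; -0.7 -0.01 -0 0 0 0.003; -0.71 -0 -0 0 0 0.003; -0.71 -0.01 -0 0 0 0.002 

-0.7 -0 -0 0 0 0.003; -0.71 -0 -0 0 0 0.003; -0.71 0 -0 0 0 0.002; -0.7 0 -0 0 0 0.003; -0.71 0.01 -0 0 0 0.003; -0.7 0 -0 0 0 0.003; -0.71 0.01 -0 0 0 0.002; -0.65 -0.24 -0 0 0 -0.041; -0.64 -0.27 -0 0 0 -0.04; -0.63 -0.3 -0 0 0 -0.041 

end [ 0.4665 -0.1458  0.181   1.0822] 50
```

View pics/t5.png

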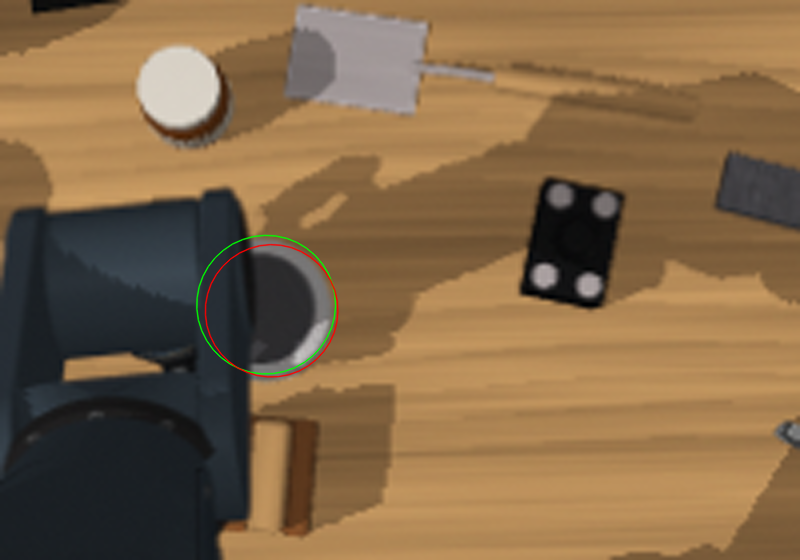

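The tin's disk at (268,308) tracks the expected circle within about 2 mm. The gap to the stand edge (row 415) is about 24 mm. Continuing.

jog_arm(commands="-0.69 0.07 0 0 0 0.014; -0.7 0.07 0 0 0 0.014; -0.69 0.09 0 0 0 0.014; -0.69 0.1 0 0 0 0.013; -0.69 0.1 0 0 0 0.014; -0.66 0.15 0 0 0 0.057; -0.66 0.19 0 0 0 0.057; -0.64 0.23 0 0 0 0.056; -0.62 0.26 0 0 0 0.057; -0.59 0.15 0 0 0 0.056; -0.58 0.19 0 0 0 0.056; -0.57 0.22 0 0 0 0.056; -0.55 0.25 0 0 0 0.056; -0.54 0.28 0 0 0 0.055; -0.71 0 0 0 0 0.002; -0.71 0 0 0 0 0.002; -0.71 0 0 0 0 0.002; -0.71 0 0 0 0 0.002")

```text
t: 9.53
ee_pos: [0.5949, 0.0386, 0.1812]
tcp_rot: [[0.521, 0.854, 0.001], [0.854, -0.521, -0.0], [0.0, 0.001, -1.0]]
contact_force: [2.1, 2.7, 0.9]
width: 0.603
finger_force: 1.6
```

```bash
python3 -c "
from h import *
look('pics/t6.png',d=.05,win=(200,130,400,270))
r=np.radians
p=pose(); h=p[3]-np.pi;print(np.degrees(h))
push([(.508,-.10,r(-123)),(.455,-.175,r(-125)),(.443,-.19,r(-118))],.05,.0075,p)
"
```

```text
t 9.5833 tcp [0.5942 0.0377 0.1811 1.0228] exp tin 0.5681 -0.005 F [ 1.1 -0.2  0.5]
0.55 168 [ 0.562 -0.02 ]
0.35 607 [ 0.639 -0.099]
(560, 800, 3)
-121.41378156686028
-0.71 -0 0 0 0 0.002; -0.7 -0 0 0 0 0.001; -0.71 -0 0 0 0 0.002; -0.7 -0 0 0 0 0.002; -0.71 0 0 0 0 0.002; -0.7 0.01 0 0 0 0.001; -0.71 0 0 0 0 0.002; -0.7 0.01 0 0 0 0.002; -0.71 0.01 0 0 0 0.002; -0.71 0 0 0 0 0.001; -0.7 0.01 0 0 0 0.002; -0.71 0.02 0 0 0 0.002; -0.7 0.01 0 0 0 0.001; -0.71 0.01 0 0 0 0.002; -0.7 0.02 0 0 0 0.002; -0.71 0.01 0 0 0 0.002; -0.71 -0.01 0 0 0 0.003; -0.7 -0.02 0 0 0 0.002; -0.71 -0.01 0 0 0 0.003; -0.7 -0 0 0 0 0.003 

-0.71 -0.01 0 0 0 0.002; -0.71 -0 0 0 0 0.003; -0.7 -0.01 0 0 0 0.003; -0.71 0 0 0 0 0.002; -0.71 0 0 0 0 0.003; -0.7 0.01 0 0 0 0.003; -0.71 0 0 0 0 0.002; -0.7 0.01 0 0 0 0.003; -0.71 0.01 0 0 0 0.003; -0.65 -0.24 0 0 0 -0.041; -0.64 -0.28 0 0 0 -0.041; -0.63 -0.29 0 0 0 -0.041 

end [ 0.4665 -0.1459  0.181   1.0825] 32
```

View pics/t6.png

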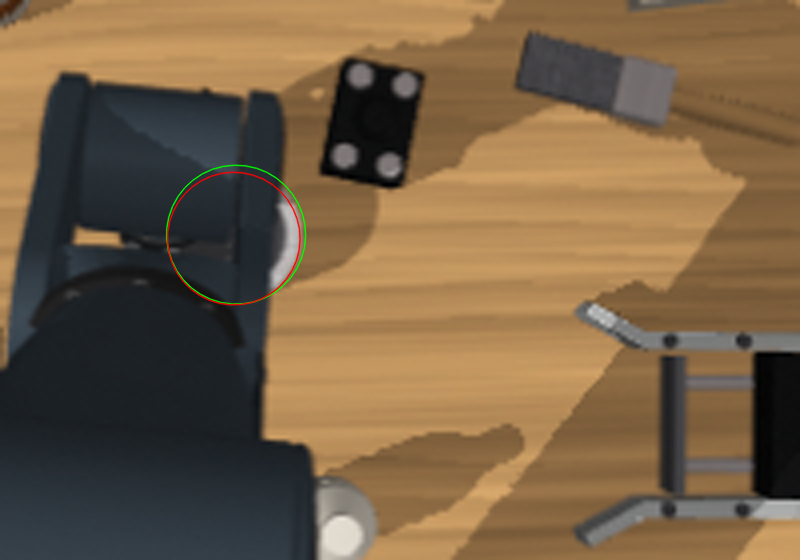

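The tin's right rim at (295,245) agrees with the expected circle, and the gap to the clamp corner (322,175) is about 30 mm. Next stretch toward the dock.

jog_arm(commands="-0.71 0 0 0 0 0.002; -0.7 0 0 0 0 0.001; -0.71 0 0 0 0 0.002; -0.7 0 0 0 0 0.002; -0.71 0 0 0 0 0.002; -0.7 0.01 0 0 0 0.001; -0.71 0 0 0 0 0.002; -0.7 0.01 0 0 0 0.002; -0.71 0.01 0 0 0 0.002; -0.71 0 0 0 0 0.001; -0.7 0.01 0 0 0 0.002; -0.71 0.02 0 0 0 0.002; -0.7 0.01 0 0 0 0.001; -0.71 0.01 0 0 0 0.002; -0.7 0.02 0 0 0 0.002; -0.71 0.01 0 0 0 0.002; -0.71 -0.01 0 0 0 0.003; -0.7 -0.02 0 0 0 0.002; -0.71 -0.01 0 0 0 0.003; -0.7 0 0 0 0 0.003")

```text
t: 11.3
ee_pos: [0.5199, -0.0808, 0.181]
tcp_rot: [[0.554, 0.832, -0.0], [0.832, -0.554, 0.0], [-0.0, -0.0, -1.0]]
contact_force: [2.4, 3.4, 2.4]
width: 0.596
finger_force: 1.9
```

```bash
python3 -c "
from h import *
look('pics/t7.png',d=.05,win=(240,160,420,295),s=4.4)
r=np.radians
p=pose(); h=p[3]-np.pi;print(np.degrees(h))
push([(.458,-.170,r(-124)),(.446,-.185,r(-110)),(.4385,-.20,r(-95)),(.4385,-.21,r(-91.4))],.05,.006,p)
"
```

```text
t 11.35 tcp [ 0.5192 -0.0816  0.1809  0.9832] exp tin 0.4915 -0.1232 F [ 0.5 -0.8  0.4]
0.59 680 [0.661 0.374]
(594, 792, 3)
-123.67520173853973
-0.58 -0.02 -0 0 0 0.001; -0.58 -0.01 -0 0 0 0; -0.58 -0.02 -0 0 0 0.001; -0.57 -0.01 -0 0 0 0; -0.58 -0.02 -0.01 0 0 0.001; -0.58 -0.01 0 0 0 0; -0.58 -0.02 0 0 0 0.001; -0.58 -0.01 0 0 0 0.001; -0.58 -0.02 -0 0 0 0; -0.58 -0.01 -0 0 0 0.001; -0.41 -0.27 -0 0 0 -0.049; -0.4 -0.3 -0 0 0 -0.049; -0.38 -0.31 -0 0 0 -0.049; -0.37 -0.33 -0 0 0 -0.049; -0.35 -0.35 -0 0 0 -0.049; -0.46 -0.37 -0 0 0 -0.065; -0.43 -0.4 -0 0 0 -0.066; -0.41 -0.43 -0 0 0 -0.065; -0.38 -0.45 -0 0 0 -0.065; -0.5 -0.11 -0 0 0 -0.032 

-0.5 -0.13 -0 0 0 -0.031 

end [ 0.4398 -0.16    0.181   1.5461] 21
```

View pics/t7.png

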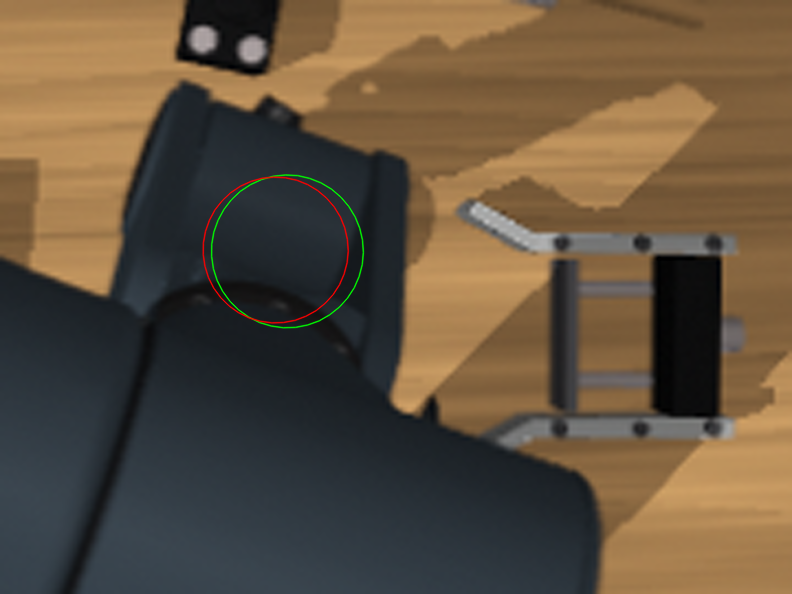

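The tin is now hidden under the arm from above, and the dock mouth is clear (flares at (465,210) and (500,440)). Forces remain normal pushing values. Continuing with a turn into the lane.

jog_arm(commands="-0.58 -0.02 0 0 0 0.001; -0.58 -0.01 0 0 0 0; -0.58 -0.02 0 0 0 0.001; -0.57 -0.01 0 0 0 0; -0.58 -0.02 0 0 0 0.001; -0.58 -0.01 0 0 0 0; -0.58 -0.02 0 0 0 0.001; -0.58 -0.01 0 0 0 0.001; -0.58 -0.02 0 0 0 0; -0.58 -0.01 0 0 0 0.001; -0.41 -0.27 0 0 0 -0.049; -0.4 -0.3 0 0 0 -0.049; -0.38 -0.31 0 0 0 -0.049; -0.37 -0.33 0 0 0 -0.049; -0.35 -0.35 0 0 0 -0.049; -0.46 -0.37 0 0 0 -0.065; -0.43 -0.4 0 0 0 -0.066; -0.41 -0.43 0 0 0 -0.065; -0.38 -0.45 0 0 0 -0.065; -0.5 -0.12 0 0 0 -0.063")

```text
t: 13.07
ee_pos: [0.4404, -0.1536, 0.1809]
tcp_rot: [[0.021, 1.0, -0.004], [1.0, -0.021, 0.002], [0.002, -0.004, -1.0]]
contact_force: [-1.0, 2.4, 0.2]
width: 0.603
finger_force: 1.3
```

```bash
python3 -c "
from h import *
im=manip.capture('side'); q=pose(); h=q[3]-np.pi; d=.05
x,y=q[0]+d*np.cos(h),q[1]+d*np.sin(h); st=manip.get_state()
print(st['t'],np.round(q,4),np.degrees(h),x,y,st['contact_force'])
for r in manip.regions_of('side','tin_center')[:2]: print(r['p'],r['rect'],r['mask'].sum())
D=(.436,-.306,-np.pi/2-.025)
C=[(circ(x,y,.055,.045),(0,255,0)),(circ(x,y,0,.045),(0,0,255))]
for s in(1,-1): C.append((T(*D,[[-.075,s*.07,.04],[-.035,s*.05,.04],[.09,s*.05,.04]]),(0,255,255)))
overlay('side',im,220,90,380,210,5,C,'pics/s8.png')
"
```

```text
13.1167 [ 0.4405 -0.1545  0.1809  1.5513] -91.11640127087752 0.4395753076076048 -0.20444081465899294 [-2.22362525  0.27216985  0.76368751]
0.57 [319.7, 163.2, 31.8, 27.7] 354
(600, 800, 3)
```

View pics/s8.png

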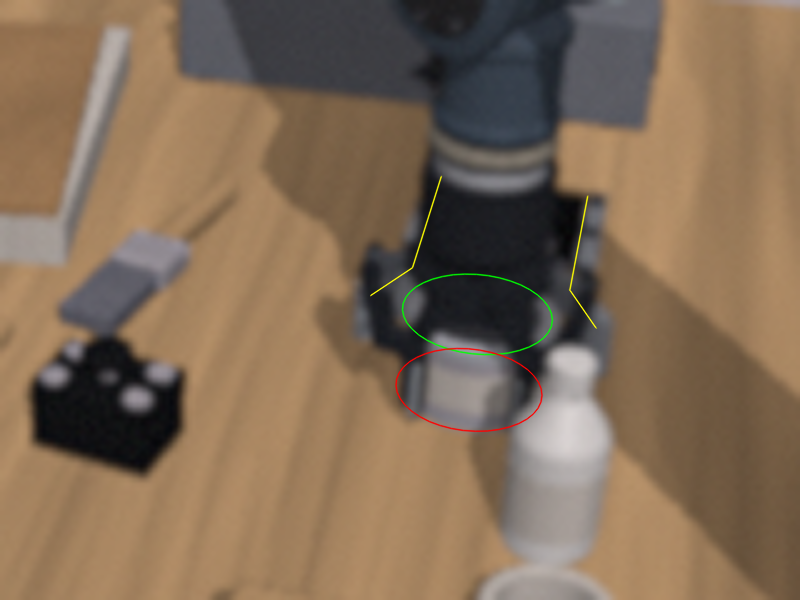

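In the side view the tin's band at (470,385) sits between the fingers, centred in the mouth with flares at (365,300) and (605,330). Driving into the lane.

jog_arm(commands="-0.5 0 0 0 0 0.005; -0.5 0 0 0 0 0; -0.5 0 0 0 0 0; -0.5 0 0 0 0 0; -0.5 0 0 0 0 0; -0.4 0 0 0 0 0; -0.3 0 0 0 0 0; -0.2 0 0 0 0 0")

```text
t: 13.83
ee_pos: [0.4413, -0.1886, 0.181]
tcp_rot: [[0.029, 1.0, 0.0], [1.0, -0.029, -0.0], [-0.0, 0.0, -1.0]]
contact_force: [1.7, 2.1, -0.9]
width: 0.596
finger_force: 1.4
```

jog_arm(commands="-0.2 0 0 0 0 0; -0.2 0 0 0 0 0; -0.2 0 0 0 0 0; -0.2 0 0 0 0 0; -0.2 0 0 0 0 0")

```text
t: 14.25
ee_pos: [0.4409, -0.1981, 0.181]
tcp_rot: [[0.029, 1.0, -0.0], [1.0, -0.029, 0.0], [0.0, -0.0, -1.0]]
contact_force: [0.3, 2.9, -0.1]
width: 0.598
finger_force: 1.4
```

jog_arm(commands="-0.2 0 0 0 0 0; -0.2 0 0 0 0 0; -0.2 0 0 0 0 0")

```text
t: 14.5
ee_pos: [0.4404, -0.2032, 0.181]
tcp_rot: [[0.029, 1.0, -0.001], [1.0, -0.029, 0.002], [0.002, -0.001, -1.0]]
contact_force: [1.7, 8.2, 0.9]
width: 0.6
finger_force: 3.6
```

Plate contact felt (8 N) with the TCP at y ≈ -0.200. Home should come 20 to 45 mm further on.

jog_arm(commands="-0.2 0 0 0 0 0; -0.2 0 0 0 0 0; -0.2 0 0 0 0 0; -0.2 0 0 0 0 0; -0.1 0 0 0 0 0; -0.1 0 0 0 0 0; -0.1 0 0 0 0 0")

```text
t: 15.08
ee_pos: [0.4401, -0.2139, 0.181]
tcp_rot: [[0.028, 1.0, -0.002], [1.0, -0.028, 0.002], [0.002, -0.002, -1.0]]
contact_force: [1.4, 6.7, 0.4]
width: 0.602
finger_force: 3.6
```

jog_arm(commands="-0.05 0 0 0 0 0; -0.05 0 0 0 0 0")

```text
t: 15.25
ee_pos: [0.44, -0.2149, 0.181]
tcp_rot: [[0.028, 1.0, -0.002], [1.0, -0.028, 0.002], [0.002, -0.002, -1.0]]
contact_force: [2.4, 8.5, 0.8]
width: 0.601
finger_force: 3.6
```

jog_arm(commands="0 0 0 0 0 0; 0 0 0 0 0 0")

```text
t: 15.42
ee_pos: [0.4401, -0.215, 0.181]
tcp_rot: [[0.028, 1.0, -0.002], [1.0, -0.028, 0.002], [0.002, -0.002, -1.0]]
contact_force: [1.7, 7.2, 0.8]
width: 0.601
finger_force: 3.3
```

```bash
python3 -c "
from h import *
s=manip.get_state();print(pose(),s['contact_force'],s['moment'],s['t'])"
```

```text
[np.float64(0.44005157401650496), np.float64(-0.21496411402731802), np.float64(0.18098897879808265), np.float64(1.5422989775931384)] [1.71792594 7.15966747 0.76838568] [ 1.031587   -0.31974399  0.10390131] 15.4167
```

jog_arm(commands="-0.07 0 0 0 0 0; -0.07 0 0 0 0 0; -0.06 0 0 0 0 0")

```text
t: 15.67
ee_pos: [0.44, -0.2168, 0.181]
tcp_rot: [[0.028, 1.0, -0.002], [1.0, -0.028, 0.002], [0.002, -0.002, -1.0]]
contact_force: [1.5, 7.9, 1.5]
width: 0.602
finger_force: 3.6
```

jog_arm(commands="-0.07 0 0 0 0 0; -0.07 0 0 0 0 0")

```text
t: 15.83
ee_pos: [0.4399, -0.2182, 0.181]
tcp_rot: [[0.028, 1.0, -0.002], [1.0, -0.028, 0.002], [0.002, -0.002, -1.0]]
contact_force: [1.6, 7.4, 1.2]
width: 0.595
finger_force: 3.6
```

jog_arm(commands="-0.05 0 0 0 0 0; -0.05 0 0 0 0 0; -0.05 0 0 0 0 0")

```text
t: 16.08
ee_pos: [0.4399, -0.2197, 0.181]
tcp_rot: [[0.028, 1.0, -0.002], [1.0, -0.028, 0.002], [0.002, -0.002, -1.0]]
contact_force: [0.9, 8.0, 1.1]
width: 0.6
finger_force: 3.6
```

jog_arm(commands="-0.05 0 0 0 0 0; -0.05 0 0 0 0 0; -0.05 0 0 0 0 0")

```text
t: 16.33
ee_pos: [0.4398, -0.2212, 0.181]
tcp_rot: [[0.028, 1.0, -0.002], [1.0, -0.028, 0.002], [0.002, -0.002, -1.0]]
contact_force: [1.6, 8.8, 1.1]
width: 0.602
finger_force: 3.6
```

jog_arm(commands="-0.05 0 0 0 0 0; -0.05 0 0 0 0 0; -0.05 0 0 0 0 0")

```text
t: 16.58
ee_pos: [0.4398, -0.2227, 0.181]
tcp_rot: [[0.028, 1.0, -0.002], [1.0, -0.028, 0.002], [0.002, -0.002, -1.0]]
contact_force: [1.8, 7.5, 1.4]
width: 0.602
finger_force: 3.6
```

jog_arm(commands="-0.05 0 0 0 0 0; -0.05 0 0 0 0 0; -0.05 0 0 0 0 0")

```text
t: 16.83
ee_pos: [0.4397, -0.2242, 0.181]
tcp_rot: [[0.028, 1.0, -0.002], [1.0, -0.028, 0.002], [0.002, -0.002, -1.0]]
contact_force: [1.6, 8.2, 1.5]
width: 0.602
finger_force: 3.6
```

jog_arm(commands="-0.05 0 0 0 0 0; -0.05 0 0 0 0 0; -0.05 0 0 0 0 0")

```text
t: 17.08
ee_pos: [0.4397, -0.2256, 0.181]
tcp_rot: [[0.028, 1.0, -0.002], [1.0, -0.028, 0.003], [0.002, -0.002, -1.0]]
contact_force: [2.4, 7.9, 0.5]
width: 0.603
finger_force: 3.7
```

jog_arm(commands="-0.05 0 0 0 0 0; -0.05 0 0 0 0 0; -0.05 0 0 0 0 0")

```text
t: 17.33
ee_pos: [0.4396, -0.2271, 0.181]
tcp_rot: [[0.028, 1.0, -0.002], [1.0, -0.028, 0.003], [0.003, -0.002, -1.0]]
contact_force: [1.9, 8.0, 0.7]
width: 0.599
finger_force: 3.7
```

jog_arm(commands="-0.05 0 0 0 0 0; -0.05 0 0 0 0 0; -0.05 0 0 0 0 0")

```text
t: 17.58
ee_pos: [0.4396, -0.2286, 0.181]
tcp_rot: [[0.028, 1.0, -0.002], [1.0, -0.028, 0.003], [0.003, -0.002, -1.0]]
contact_force: [1.7, 7.4, 1.6]
width: 0.603
finger_force: 3.7
```

jog_arm(commands="-0.05 0 0 0 0 0; -0.05 0 0 0 0 0; -0.05 0 0 0 0 0")

```text
t: 17.83
ee_pos: [0.4395, -0.2301, 0.181]
tcp_rot: [[0.028, 1.0, -0.002], [1.0, -0.028, 0.003], [0.003, -0.002, -1.0]]
contact_force: [0.8, 7.0, 0.9]
width: 0.599
finger_force: 3.7
```

jog_arm(commands="-0.05 0 0 0 0 0; -0.05 0 0 0 0 0; -0.05 0 0 0 0 0")

```text
t: 18.08
ee_pos: [0.4395, -0.2316, 0.181]
tcp_rot: [[0.028, 1.0, -0.002], [1.0, -0.028, 0.003], [0.003, -0.002, -1.0]]
contact_force: [1.8, 7.7, 0.7]
width: 0.601
finger_force: 3.7
```

jog_arm(commands="-0.05 0 0 0 0 0; -0.05 0 0 0 0 0; -0.05 0 0 0 0 0")

```text
t: 18.33
ee_pos: [0.4394, -0.2331, 0.181]
tcp_rot: [[0.028, 1.0, -0.002], [1.0, -0.028, 0.003], [0.003, -0.002, -1.0]]
contact_force: [2.0, 8.0, 1.4]
width: 0.601
finger_force: 3.7
```

jog_arm(commands="-0.05 0 0 0 0 0; -0.05 0 0 0 0 0; -0.05 0 0 0 0 0")

```text
t: 18.58
ee_pos: [0.4394, -0.2346, 0.181]
tcp_rot: [[0.028, 1.0, -0.002], [1.0, -0.028, 0.003], [0.003, -0.002, -1.0]]
contact_force: [1.9, 8.2, 1.5]
width: 0.605
finger_force: 3.7
```

jog_arm(commands="-0.05 0 0 0 0 0; -0.05 0 0 0 0 0; -0.05 0 0 0 0 0")

```text
t: 18.83
ee_pos: [0.4394, -0.236, 0.181]
tcp_rot: [[0.028, 1.0, -0.002], [1.0, -0.028, 0.003], [0.003, -0.002, -1.0]]
contact_force: [1.5, 8.1, 2.0]
width: 0.598
finger_force: 3.7
```

jog_arm(commands="-0.05 0 0 0 0 0; -0.05 0 0 0 0 0; -0.05 0 0 0 0 0")

```text
t: 19.08
ee_pos: [0.4393, -0.2375, 0.181]
tcp_rot: [[0.028, 1.0, -0.002], [1.0, -0.028, 0.003], [0.003, -0.002, -1.0]]
contact_force: [1.4, 8.8, 1.6]
width: 0.599
finger_force: 3.7
```

jog_arm(commands="-0.05 0 0 0 0 0; -0.05 0 0 0 0 0; -0.05 0 0 0 0 0")

```text
t: 19.33
ee_pos: [0.4393, -0.239, 0.181]
tcp_rot: [[0.028, 1.0, -0.002], [1.0, -0.028, 0.003], [0.003, -0.002, -1.0]]
contact_force: [1.9, 8.2, 2.1]
width: 0.597
finger_force: 3.7
```

jog_arm(commands="-0.05 0 0 0 0 0; -0.05 0 0 0 0 0; -0.05 0 0 0 0 0")

```text
t: 19.58
ee_pos: [0.4392, -0.2405, 0.181]
tcp_rot: [[0.028, 1.0, -0.002], [1.0, -0.028, 0.003], [0.003, -0.002, -1.0]]
contact_force: [1.5, 7.3, 1.4]
width: 0.6
finger_force: 3.7
```

jog_arm(commands="-0.05 0 0 0 0 0; -0.05 0 0 0 0 0; -0.05 0 0 0 0 0")

```text
t: 19.83
ee_pos: [0.4391, -0.242, 0.181]
tcp_rot: [[0.028, 1.0, -0.002], [1.0, -0.028, 0.003], [0.003, -0.002, -1.0]]
contact_force: [2.3, 7.7, 1.2]
width: 0.597
finger_force: 3.7
```

jog_arm(commands="-0.05 0 0 0 0 0; -0.05 0 0 0 0 0; -0.05 0 0 0 0 0")

```text
t: 20.08
ee_pos: [0.4391, -0.2434, 0.181]
tcp_rot: [[0.028, 1.0, -0.002], [1.0, -0.028, 0.003], [0.003, -0.002, -1.0]]
contact_force: [1.8, 8.2, 2.4]
width: 0.602
finger_force: 3.8
```

jog_arm(commands="-0.05 0 0 0 0 0; -0.05 0 0 0 0 0")

```text
t: 20.25
ee_pos: [0.439, -0.2444, 0.1809]
tcp_rot: [[0.029, 1.0, -0.002], [1.0, -0.029, 0.003], [0.003, -0.002, -1.0]]
contact_force: [3.5, 11.1, 3.3]
width: 0.599
finger_force: 4.8
```

jog_arm(commands="-0.05 0 0 0 0 0; 0 0 0 0 0 0")

```text
t: 20.42
ee_pos: [0.439, -0.2445, 0.181]
tcp_rot: [[0.028, 1.0, -0.002], [1.0, -0.028, 0.004], [0.004, -0.003, -1.0]]
contact_force: [3.1, 8.8, 1.5]
width: 0.599
finger_force: 4.9
```

jog_arm(commands="-0.05 0 0 0 0 0; 0 0 0 0 0 0")

```text
t: 20.58
ee_pos: [0.439, -0.2446, 0.181]
tcp_rot: [[0.028, 1.0, -0.003], [1.0, -0.028, 0.005], [0.004, -0.003, -1.0]]
contact_force: [3.1, 11.7, 3.3]
width: 0.602
finger_force: 5.7
```

jog_arm(commands="-0.05 0 0 0 0 0; 0 0 0 0 0 0")

```text
t: 20.75
ee_pos: [0.439, -0.2447, 0.181]
tcp_rot: [[0.028, 1.0, -0.003], [1.0, -0.028, 0.005], [0.005, -0.003, -1.0]]
contact_force: [5.0, 13.1, 2.4]
width: 0.6
finger_force: 6.5
```

jog_arm(commands="-0.05 0 0 0 0 0; 0 0 0 0 0 0; 0 0 0 0 0 0; 0 0 0 0 0 0; 0 0 0 0 0 0")

```text
t: 21.17
ee_pos: [0.439, -0.2449, 0.181]
tcp_rot: [[0.028, 1.0, -0.003], [1.0, -0.028, 0.006], [0.006, -0.003, -1.0]]
contact_force: [4.6, 15.8, 2.6]
width: 0.601
finger_force: 7.2
```

jog_arm(commands="0 0 0 0 0 0; 0 0 0 0 0 0; 0 0 0 0 0 0; 0 0 0 0 0 0; 0 0 0 0 0 0")

```text
t: 21.58
ee_pos: [0.439, -0.2449, 0.181]
tcp_rot: [[0.028, 1.0, -0.003], [1.0, -0.028, 0.006], [0.006, -0.003, -1.0]]
contact_force: [5.6, 14.8, 3.6]
width: 0.602
finger_force: 7.2
```

jog_arm(commands="0.1 0 0 0 0 0; 0.1 0 0 0 0 0; 0.1 0 0 0 0 0; 0.2 0 0 0 0 0; 0.3 0 0 0 0 0; 0.4 0 0 0 0 0; 0.5 0 0 0 0 0; 0.6 0 0 0 0 0; 0.7 0 0 0 0 0; 0 0 0 0 0 0")

```text
t: 22.42
ee_pos: [0.44, -0.2164, 0.181]
tcp_rot: [[0.028, 1.0, -0.001], [1.0, -0.028, 0.001], [0.001, -0.001, -1.0]]
contact_force: [0.1, 0.5, 0.0]
width: 0.6
finger_force: 0.0
```

jog_arm(commands="1 0 -0.5 0 0 0; 1 0 -1 0 0 0; 0 0 -2 0 0 0; 0 0 -3 0 0 0; 0 0 -3 0 0 0; 0 0 -3 0 0 0; 0 0 -3 0 0 0; 2 2 -2 0 0 0; 2 3 -1 0 0 0; 3 3 0 0 0 0; 3 3 0 0 0 0; 3 3 0 0 0 0; 3 2 0 0 0 0; 3 0 0 0 0 0; 3 0 0 0 0 0; 2 0 0 0 0 0; 0 0 0 0 0 0; 0 0 0 0 0 0")

```text
t: 23.92
ee_pos: [0.6053, 0.0378, 0.3666]
tcp_rot: [[0.026, 1.0, -0.0], [1.0, -0.026, -0.0], [-0.0, -0.0, -1.0]]
contact_force: [-0.8, -0.2, -0.9]
width: 0.601
finger_force: 0.0
```

```bash
python3 -c "
from h import *
im=manip.capture('top'); s=manip.get_state(); print(s['t'],pose(),s['contact_force'])
g=(0,255,0); C=[(circ(.438,-.294,.055,.045),g)]
overlay('top',im,150,110,420,300,2.9,C,'pics/f.png')"
```

```text
23.9667 [np.float64(0.6055445737120184), np.float64(0.036612150574445446), np.float64(0.36654396567618264), np.float64(1.5434867993464987)] [-0.69408615 -1.06987522 -0.29716685]
(551, 783, 3)
```

View pics/f.png

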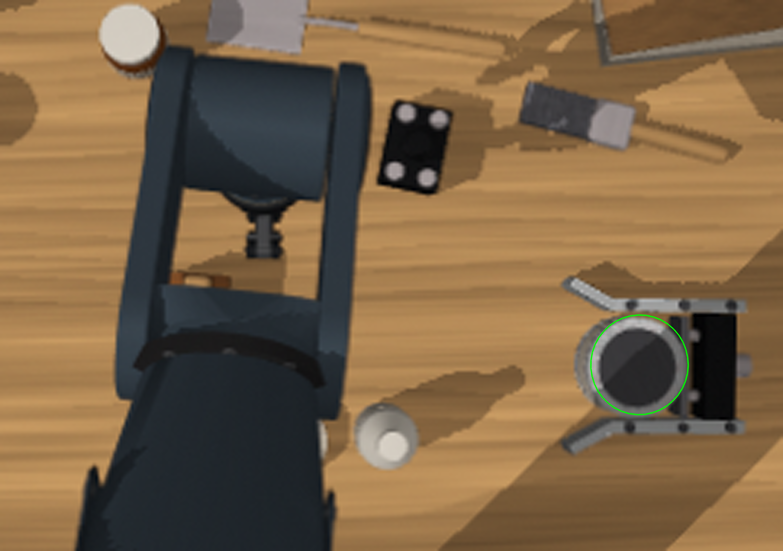

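The tin stands upright in the dock at (639,364), against the plate at col 680, and matches the expected final position. The clamp, flask, brush and jar are unmoved, and the gripper is clear. Handing in.

```bash
python3 -c "
from cell import manip
print(manip.sign_off())"
```

```text
the job is handed in; nothing more can be done
None
```

I pushed the tin into the dock and drove the plate to its hard stop. I held about 15 N at the wrist for over half a second (an estimated 12 N on the plate after bench friction), then backed off, left the tin against the plate, and handed in with the clock at about 24 s.

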